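# Index the red-stone ring to the pointer with the ratchet lever

## Task

Two ratchet ring holders stand on the jeweller's bench. On the one whose plate carries the ring with the big red stone, work the orange lever handle with repeated full strokes, letting it spring back each time, until the red stone stands at that holder's yellow pointer ready for setting. Turn the plate only through its lever, never by touching the plate or its rings, and leave the holder with the big blue stone untouched; let go of the handle at the end.

Things in the scene. Friction and masses are not known exactly. Their poses are not given: they have to be found in the camera images.
- indexer_red: Ring holder to work, fixed: blue base 160 mm across, 24 high. Origin on the spindle axis at bench level; x points to its yellow pointer (wedge, tip 66 mm from the axis, 58 high); the lever is on the -x side. Start: red stone 69-132 deg clockwise of the pointer. The first stroke turns the plate up to 38 deg, later ones 30: after 3 to 5 full strokes it is exactly at the pointer; one more overshoots.
- plate_red: Its ring plate, turns only anticlockwise (from above): aluminium disc 94 mm across, top 51 above the bench, six rings on it (tops to 75), brass wheel of 12 teeth 117 across below. Origin: centre of the big red stone (18 mm ball, 66 above the bench, 40 from the axis); x outwards from the axis, z up. A brake keeps it where it is left: no coasting, no slipping back.
- handle_red (a point): Orange lever handle: upright post 20 mm dia., 37-89 high; this point on its axis, 65 high, 125 from the spindle axis about which it swings. Rest: 18.75 deg clockwise (from above) of the holder's -x; stroke: 37.5 deg anticlockwise to a hard stop, reach it within 4 deg. Takes 1-5 N. Springs back in about 1 s when let go, clicking over a tooth; let it return fully. Free space 25 mm around.
- indexer_blue: The other ring holder, same make and size, with a big blue stone instead of the red one. Not to be touched. Origin on its spindle axis at bench level, x to its pointer.

How it is judged:
By the outcome, as a careful person would: the job done as asked, in the order asked, and still so for the second after the job is handed in, with the robot touching nothing.
It also fails if it takes over 64 s, if anything falls off the work surface, if the arm or the gripper's body presses on something with over 40 N, if the wrist force passes 120 N, or if a joint passes its speed limit or range.

## Robot

A 6-joint arm with a two-finger parallel gripper is mounted at the origin on the work surface. World frame = base frame: x ahead of the robot, y to its left, z up, the work surface at z = 0. Lengths are in m, angles in degrees, forces in N, time in s.
With the tool pointing down it reaches from about 0.325 to 0.775 m from the base axis. Payload 5.5 kg.
Tool frame: the origin (TCP) lies between the finger pads; the fingertips stand 19 mm ahead of it and the grasp point (between the pads) is the TCP; z points along the fingers, y is the direction in which the jaws open and shut (so a half turn about z gives the same grasp; the last joint's range is limited). The gripper opens to 88 mm and grips with 3 to 60 N. Pads are 20 mm wide; open, the fingers measure 115 mm over their backs; the gripper's body (75 mm by 178 mm) begins 61 mm behind the grasp point.
Start: joints at [70.949, 5.22, 70.514, -0, 104.267, -3.249], TCP at [0.163, 0.577, 0.242] pointing down, gripper open.
Joint ranges: [-164.24, 164.24], [-49.07, 125.15], [9.68, 141.18], [-86.29, 266.29], [3.28, 154.24], [-151.56, 151.56]. Speed limits (degrees/s): [147.25, 147.25, 172.46, 180, 180, 180].

## Interface

Orientations are given as [roll, pitch, yaw] about the fixed x, y, z axes, in that order (R = Rz(yaw) Ry(pitch) Rx(roll)).
In Python, from station import robot gives the robot as it stands.
- The arm moves only by the shell command python3 -m inch 'ROWS' [FORCE]. ROWS is JSON, a list of rows, each a list of 7 numbers: the turn, a rotation vector about the tool's x, y, z in rad, then the shift along the tool's x, y, z in cm, then the closure, from 0 (fully open) to 1 (shut). In form: [[wx, wy, wz, x, y, z, grip], ...]. A call has exactly 10 rows; each row is the pose to reach, as a shift and turn from the pose measured when the call began, along the tool's axes at that moment; what a row does not reach only later rows make up. A row lasts 1/8 s, in which the tool goes at most 62.5 mm and 10.7 degrees, less where a joint would pass 70% of its speed; a pose out of reach is approached as far as the arm can. A call with a gripper value outside its range is refused whole. The fingers move at their own pace and stop on an object; FORCE is the grip in N (left out, the last holds). Time passes only in rows, so rows that repeat a pose let the fingers close, or fill a call up. It gives the time, the measured TCP pose, the force and the opening at its end, in the units of the state.
- robot.read_state(): the state, without advancing time (a new reading comes with each control period).
- robot.camera(name): name is "side" or "top"; returns the picture (480x640x3 uint8, red, green, blue); there is no depth.
- robot.calibration(name): a dict with "camera_matrix" (3x3 intrinsics, pixels), "D" ([k1, k2, p1, p2, k3] as OpenCV has them; the pictures are not rectified), "world_to_cam" (4x4, takes a point from world to camera coordinates). Camera axes: x right, y down, z forward; pixel columns grow to the right and rows downward; lengths in m; the calibration is good to about 2 mm. A picture is of the moment at which its call begins. calibration takes no time and is no camera call.
- robot.finish_job(): hands the job in, once; it reports no verdict.
The state is a dict: "time": time; "q": joint angles; "qd": joint speeds; "effort": joint torques, N m; "ee_pos": TCP position; "ee_rot": TCP orientation; "wrist_force": force on the tool from outside, world axes, zero at the start; "torque": the same for the moment, N m; "finger_gap": finger opening in m.
Only numpy, scipy, OpenCV 4.12 (cv2) and the standard library are available. Lean on these libraries where they do the work, as an engineer would, in place of code of your own. Each camera call takes 0.05 s, during which the arm holds its last target.

## Working session

There is one attempt and no reset: what is moved stays moved. The work goes in short steps, Python scripts to look and compute and a shell command to move; the robot and the scene stay as the last step left them, time stands still between calls to the robot, and variables do not carry over. Pictures are saved under pics/ and viewed, and the job is handed in when it is done.

```bash
ls; mkdir -p pics; python3 - <<'E'
from station import robot
import cv2,numpy as np
for n in("side","top"):
    cv2.imwrite(f"pics/{n}0.png",cv2.cvtColor(robot.camera(n),cv2.COLOR_RGB2BGR))
    c=robot.calibration(n);print(n,np.round(c["camera_matrix"],1).tolist(),c["D"],np.round(c["world_to_cam"],3).tolist())
s=robot.read_state();print(s)
E
```

```text
pics
side [[479.2, 0.0, 327.5], [0.0, 479.2, 241.0], [0.0, 0.0, 1.0]] [-0.11972752  0.          0.          0.          0.        ] [[-0.939, -0.344, 0.001, 0.525], [-0.253, 0.69, -0.678, 0.197], [0.232, -0.637, -0.735, 0.709], [0.0, 0.0, 0.0, 1.0]]
top [[484.2, 0.0, 321.8], [0.0, 484.2, 239.8], [0.0, 0.0, 1.0]] [-0.09286907  0.          0.          0.          0.        ] [[0.02, -0.999, 0.03, -0.017], [-0.981, -0.025, -0.194, 0.544], [0.194, -0.025, -0.981, 0.918], [0.0, 0.0, 0.0, 1.0]]
{'time': 0.1, 'q': array([ 7.09495819e+01,  5.25812289e+00,  7.05742509e+01,  2.53054991e-03,
        1.04265333e+02, -3.24788820e+00]), 'qd': array([-0.03957822, -0.11466923, -0.13294345, -0.0685164 ,  0.04660479,
       -0.04469633]), 'effort': array([ 1.76099693e-03, -4.47861636e+01, -4.07566309e+01,  6.99203624e-02,
        2.84727785e-02, -9.09457572e-05]), 'ee_pos': array([0.16330119, 0.57711881, 0.24063412]), 'ee_rot': array([-1.79902589e+02, -7.98532353e-03,  1.64198085e+02]), 'wrist_force': array([-0.28376624,  0.47089214,  0.63816307]), 'torque': array([ 0.00356051,  0.01579683, -0.02377411]), 'finger_gap': 0.088315928454962}
```

View pics/top0.png

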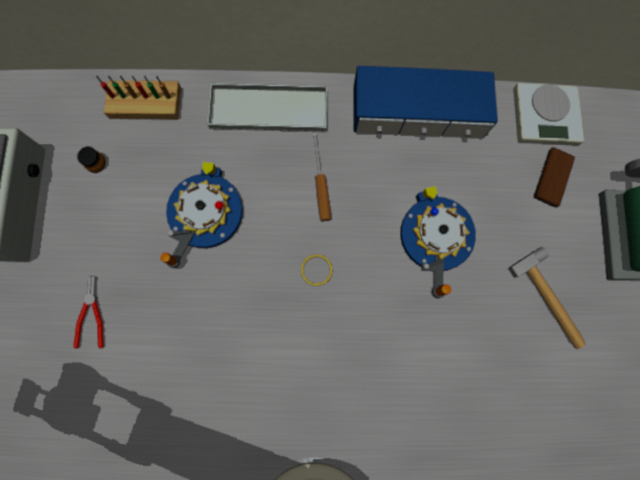

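View pics/side0.png

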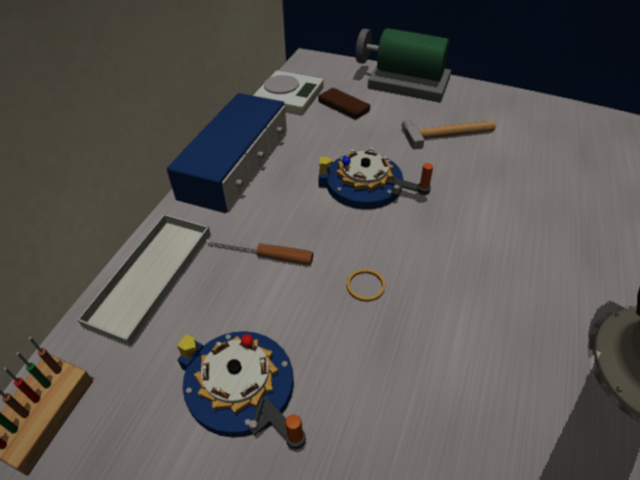

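The top view shows the red holder at about (204,210), with its stone at (220,205), pointer at (208,168) and handle at (168,258). The blue holder, at about (438,233), is well clear on the right. Next I'll measure these points.

```bash
cat > h.py <<'E'
from station import robot
import cv2,numpy as np
def ray(n,px):
    c=robot.calibration(n);K=np.array(c["camera_matrix"]);D=np.array(c["D"]);T=np.array(c["world_to_cam"])
    u=cv2.undistortPoints(np.array([[px]],float),K,D)[0,0]
    R=T[:3,:3];return -R.T@T[:3,3],R.T@np.array([u[0],u[1],1])
def onz(n,px,z):
    o,d=ray(n,px);return o+d*(z-o[2])/d[2]
def tri(p,q):
    a,d=ray("top",p);b,e=ray("side",q)
    s=np.linalg.lstsq(np.c_[d,-e],b-a,rcond=None)[0]
    P,Q=a+s[0]*d,b+s[1]*e
    return (P+Q)/2,np.linalg.norm(P-Q)
def blobs(im,c,box):
    hsv=cv2.cvtColor(im,cv2.COLOR_RGB2HSV);H,S,V=[hsv[...,i].astype(int) for i in range(3)]
    m={'red':((H<4)|(H>174))&(S>190)&(V>100),'orange':(H>=5)&(H<=13)&(S>190)&(V>100),'yellow':(H>=24)&(H<=32)&(S>180)&(V>90),
       'blue':(H>100)&(H<118)&(S>180)&(V>40),'hub':(V<45)}[c].astype(np.uint8)
    k=np.zeros_like(m);x0,y0,x1,y1=box;k[y0:y1,x0:x1]=m[y0:y1,x0:x1]
    n,l,st,ce=cv2.connectedComponentsWithStats(k)
    return sorted([(int(st[i,4]),st[i,:4].tolist(),np.round(ce[i],1).tolist()) for i in range(1,n)],reverse=True)[:4]
E
python3 - <<'E'
from h import *
B={'top':(150,150,250,275),'side':(165,320,320,455)}
for n in B:
    im=cv2.cvtColor(cv2.imread(f"pics/{n}0.png"),cv2.COLOR_BGR2RGB)
    for c in('red','orange','yellow','blue','hub'):print(n,c,blobs(im,c,B[n]))
    x0,y0,x1,y1=B[n]
    cv2.imwrite(f"pics/{n}0c.png",cv2.resize(cv2.imread(f"pics/{n}0.png")[y0:y1,x0:x1],None,fx=4,fy=4))
E
```

```text
top red [(37, [216, 202, 7, 7], [218.8, 204.8])]
top orange [(1, [168, 254, 1, 1], [168.0, 254.0]), (1, [166, 253, 1, 1], [166.0, 253.0]), (1, [164, 253, 1, 1], [164.0, 253.0]), (1, [161, 259, 1, 1], [161.0, 259.0])]
top yellow [(87, [203, 163, 11, 11], [207.5, 167.2]), (16, [199, 230, 8, 4], [202.1, 230.9]), (14, [222, 213, 3, 8], [223.1, 216.7]), (13, [212, 224, 6, 6], [214.3, 226.9])]
top blue [(1244, [186, 169, 56, 78], [219.2, 213.2]), (298, [167, 184, 20, 47], [173.7, 207.8])]
top hub [(51, [196, 201, 9, 8], [200.0, 204.7]), (46, [173, 256, 8, 12], [177.2, 259.9]), (32, [224, 220, 17, 22], [233.2, 231.6]), (10, [220, 171, 2, 5], [220.5, 173.0])]
side red [(83, [242, 334, 10, 11], [246.4, 339.0])]
side orange [(138, [286, 415, 15, 14], [292.6, 421.3])]
side yellow [(13, [192, 340, 4, 8], [193.6, 344.2]), (10, [179, 346, 6, 4], [181.1, 347.4]), (8, [186, 347, 6, 3], [188.6, 348.2]), (2, [187, 337, 2, 1], [187.5, 337.0])]
side blue [(1849, [179, 336, 76, 97], [211.3, 400.6]), (1025, [251, 333, 41, 77], [277.9, 373.4]), (26, [232, 333, 11, 4], [236.5, 334.0])]
side hub [(369, [196, 419, 90, 19], [242.2, 430.2]), (180, [234, 390, 39, 33], [256.4, 406.5]), (143, [228, 360, 13, 14], [233.8, 366.4]), (123, [179, 344, 24, 26], [191.2, 357.0])]
```

View pics/top0c.png

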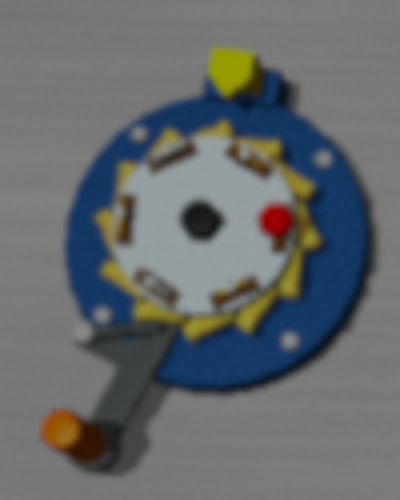

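View pics/side0c.png

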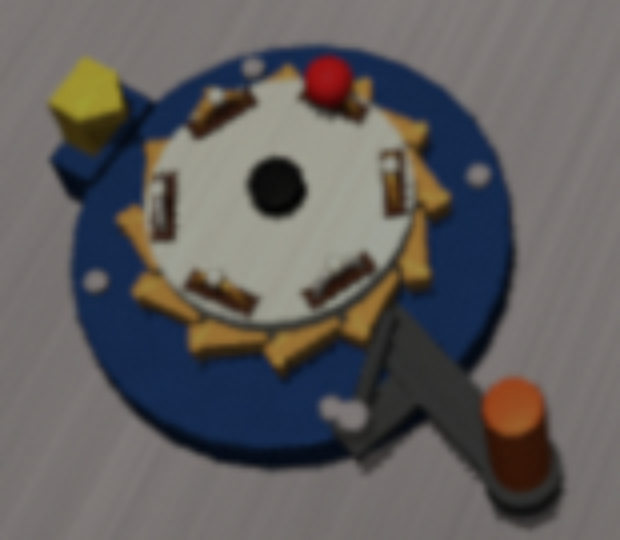

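```bash
python3 - <<'E'
from h import *
f=lambda v:np.round(v,4).tolist()
hub=tri((200.3,204.9),(233.8,366.4));print('hub',f(hub[0]),hub[1])
st=tri((219,205),(246.8,340));print('stone',f(st[0]),st[1])
ha=tri((165.5,257),(293.3,421.3));print('handle top',f(ha[0]),ha[1])
print('plate centre onz .053',f(onz('top',(200.3,204.9),.053)),f(onz('side',(233.8,366.4),.053)))
print('stone onz .066',f(onz('top',(219,205),.066)),f(onz('side',(246.8,340),.066)))
print('handle onz .089',f(onz('top',(165.5,257),.089)),f(onz('side',(293.3,421.3),.089)))
tip=onz('top',(208.7,174),.058);tip2=onz('side',(189,358-0),.058);print('tip',f(tip))
c=hub[0]
for n,p in(('tip',tip),('stone',onz('top',(219,205),.066)),('stone s',onz('side',(246.8,340),.066)),('handle',ha[0])):
    d=p-c;print(n,np.hypot(*d[:2]),np.degrees(np.arctan2(d[1],d[0])))
E
```

```text
hub [0.6091, 0.2431, 0.0558] 0.0017854307115586989
stone [0.6073, 0.2032, 0.0651] 0.001826986702576762
handle top [0.4958, 0.2967, 0.085] 0.0019507049595553526
plate centre onz .053 [0.6108, 0.244, 0.053] [0.6092, 0.2419, 0.053]
stone onz .066 [0.608, 0.2033, 0.066] [0.606, 0.2037, 0.066]
handle onz .089 [0.4962, 0.2956, 0.089] [0.494, 0.2981, 0.089]
tip [0.6754, 0.2303, 0.058]
tip 0.06755684738398858 -10.942847978282074
stone 0.03988001212951673 -91.59127253299525
stone s 0.03957754537881578 -94.50894380244847
handle 0.12528082098799004 154.69160217012063
```

Radii fit the given sizes: stone 40 mm, handle 125 mm, tip about 67 mm. The stone is about 84° clockwise of the pointer, so I expect 3 strokes. I'll push the post with the backs of the closed fingers from its clockwise side, sweeping about the spindle.

```bash
cat >> h.py <<'E'
from scipy.spatial.transform import Rotation as Ro
C=np.array([0.6093,0.2431])
def target(th,off,z):
    a=np.radians(th);r=np.array([np.cos(a),np.sin(a)]);t=np.array([-r[1],r[0]])
    return np.r_[C+.125*r-off*t,z],Ro.from_euler('xyz',[180,0,th],degrees=True)
def rel(th,off,z):
    s=robot.read_state();R=Ro.from_euler('xyz',s['ee_rot'],degrees=True)
    p,Rt=target(th,off,z)
    return np.round(np.r_[(R.inv()*Rt).as_rotvec(),R.inv().apply(p-s['ee_pos'])*100],3).tolist()
def st():
    s=robot.read_state();d=s['ee_pos'][:2]-C
    print(round(s['time'],2),np.round(s['ee_pos'],4),np.round(s['ee_rot'],1),'F',np.round(s['wrist_force'],1),'gap',round(s['finger_gap'],4))
def stone(tag):
    P=[]
    for n,B in(('top',(150,150,250,275)),('side',(165,320,320,455))):
        im=robot.camera(n);cv2.imwrite(f"pics/{n}_{tag}.png",cv2.cvtColor(im,cv2.COLOR_RGB2BGR))
        b=blobs(im,'red',B)
        if b:
            p=onz(n,b[0][2],.066);d=p[:2]-C;print(n,b[0],'r',round(np.hypot(*d),4),'ang',round(np.degrees(np.arctan2(d[1],d[0])),1))
        else: print(n,'no red')
E
python3 -c "
from h import *
print(rel(154.7,.04,.22),rel(154.7,.04,.068))"
```

```text
[-0.002, 0.0, 0.166, -40.342, -13.983, 2.082] [-0.002, 0.0, 0.166, -40.344, -13.957, 17.282]
```

```bash
python3 -m inch '[[0,0,0.02,-4,-1.4,0.2,1],[0,0,0.04,-9,-3.1,0.5,1],[0,0,0.07,-14,-4.9,0.8,1],[0,0,0.1,-19,-6.6,1,1],[0,0,0.12,-24,-8.3,1.2,1],[0,0,0.14,-29,-10.1,1.5,1],[0,0,0.15,-34,-11.8,1.8,1],[0,0,0.166,-38,-13.2,2,1],[0,0,0.166,-40.3,-14,2.1,1],[0,0,0.166,-40.3,-14,2.1,1]]' 20; python3 -c "
from h import *
st();print(rel(154.7,.04,.068))"
```

```text
time: 1.35
ee_pos: [0.5135, 0.3319, 0.2191]
ee_rot: [-179.8, -0.0, 154.6]
wrist_force: [0.3, -0.2, -0.2]
finger_gap: 0.0003
1.35 [0.5135 0.3319 0.2191] [-179.8   -0.   154.6] F [ 0.3 -0.2 -0.2] gap 0.0003
[-0.003, -0.001, -0.002, 0.034, 0.104, 15.108]
```

```bash
python3 -m inch '[[0,0,0,0,0,2,1],[0,0,0,0,0.1,4,1],[0,0,0,0,0.1,6,1],[0,0,0,0,0.1,8,1],[0,0,0,0,0.1,10,1],[0,0,0,0,0.1,12,1],[0,0,0,0,0.1,13.5,1],[0,0,0,0,0.1,14.5,1],[0,0,0,0,0.1,15.1,1],[0,0,0,0,0.1,15.1,1]]'; python3 -c "
from h import *
st()
stone('a')
for o,d in((.04,0),(.0235,0),(.0235,10),(.0235,20),(.0235,30),(.0235,34),(.0235,37.5)): print(o,d,rel(154.7+d,o,.068))
im=cv2.imread('pics/side_a.png');cv2.imwrite('pics/a2.png',cv2.resize(im[280:480,120:400],None,fx=2.5,fy=2.5))"
```

```text
time: 2.6
ee_pos: [0.5137, 0.3325, 0.068]
ee_rot: [-179.8, -0.0, 154.6]
wrist_force: [0.5, 0.3, 0.4]
finger_gap: 0.0007
2.6 [0.5137 0.3325 0.068 ] [-179.8   -0.   154.6] F [0.5 0.3 0.4] gap 0.0007
top (39, [216, 202, 7, 7], [218.9, 204.9]) r 0.0396 ang -91.6
side no red
0.04 0 [-0.002, -0.0, -0.002, 0.057, -0.025, 0.079]
0.0235 0 [-0.002, -0.0, -0.002, 0.054, -1.675, 0.082]
0.0235 10 [-0.002, -0.0, -0.176, 0.268, -3.882, 0.085]
0.0235 20 [-0.002, -0.0, -0.351, 0.096, -6.093, 0.089]
0.0235 30 [-0.002, -0.001, -0.525, -0.458, -8.239, 0.093]
0.0235 34 [-0.002, -0.001, -0.595, -0.783, -9.066, 0.095]
0.0235 37.5 [-0.002, -0.001, -0.656, -1.114, -9.768, 0.096]
```

View pics/a2.png

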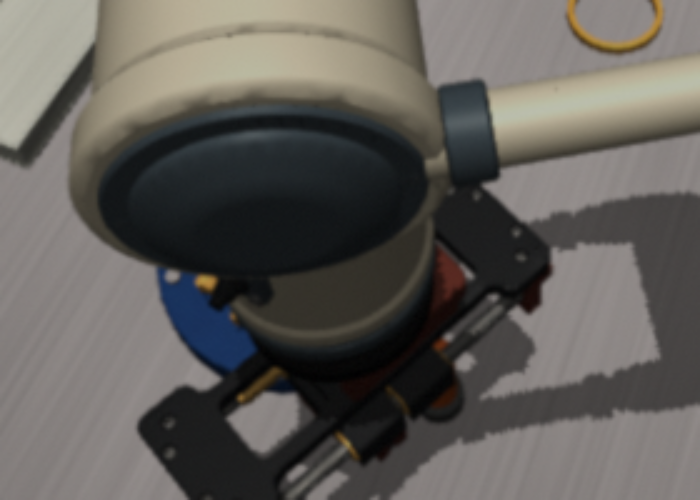

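The side view is blocked by the arm, with the fingers beside the orange post. The top view still sees the stone. Now the first part of stroke 1.

```bash
python3 -m inch '[[0,0,0,0,-0.8,0,1],[0,0,0,0,-1.7,0,1],[0,0,-0.09,0.2,-2.8,0,1],[0,0,-0.176,0.3,-3.9,0.1,1],[0,0,-0.26,0.2,-5,0.1,1],[0,0,-0.35,0.1,-6.1,0.1,1],[0,0,-0.44,-0.2,-7.2,0.1,1],[0,0,-0.525,-0.46,-8.24,0.1,1],[0,0,-0.525,-0.46,-8.24,0.1,1],[0,0,-0.525,-0.46,-8.24,0.1,1]]'; python3 -c "
from h import *
st()
stone('b')
for d in(30,34,36,38,40): print(d,rel(154.7+d,.0235,.068))
im=cv2.imread('pics/top_b.png');cv2.imwrite('pics/b2.png',cv2.resize(im[140:290,130:330],None,fx=3.5,fy=3.5))"
```

```text
time: 3.95
ee_pos: [0.4829, 0.2566, 0.0686]
ee_rot: [-180.0, -0.0, -175.4]
wrist_force: [-0.5, 3.3, 2.8]
finger_gap: 0.0003
3.95 [0.4829 0.2566 0.0686] [-180.    -0.  -175.4] F [-0.5  3.3  2.8] gap 0.0003
top (36, [215, 197, 8, 6], [218.3, 199.4]) r 0.0391 ang -74.7
side (91, [234, 333, 11, 10], [238.7, 337.6]) r 0.04 ang -76.6
30 [-0.001, -0.0, -0.001, 0.016, -0.04, 0.048]
34 [-0.001, -0.0, -0.071, 0.148, -0.918, 0.049]
36 [-0.001, -0.0, -0.106, 0.191, -1.359, 0.049]
38 [-0.001, -0.0, -0.141, 0.219, -1.803, 0.05]
40 [-0.001, -0.0, -0.176, 0.231, -2.246, 0.05]
```

View pics/b2.png

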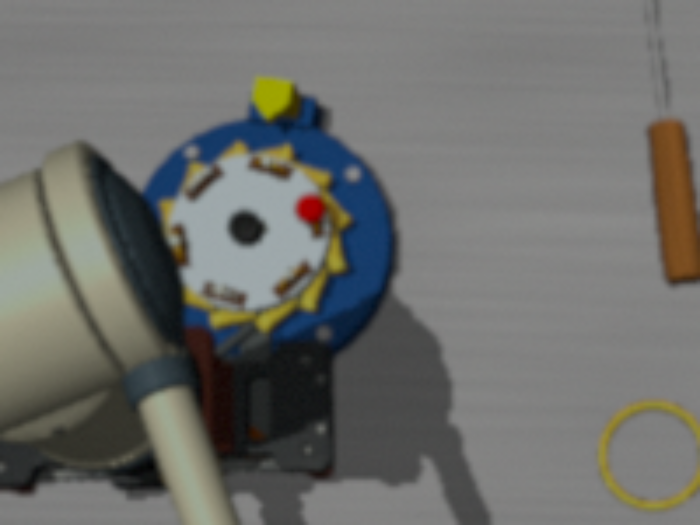

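Stroke 1 is working: the stone moved from -92° to about -75° with 3 N of push. Next I'll carry on to the stop in small steps.

```bash
python3 -m inch '[[0,0,-0.035,0.1,-0.5,0,1],[0,0,-0.071,0.15,-0.9,0,1],[0,0,-0.106,0.19,-1.36,0,1],[0,0,-0.12,0.2,-1.58,0,1],[0,0,-0.12,0.2,-1.58,0,1],[0,0,-0.12,0.2,-1.58,0,1],[0,0,-0.12,0.2,-1.58,0,1],[0,0,-0.12,0.2,-1.58,0,1],[0,0,-0.12,0.2,-1.58,0,1],[0,0,-0.12,0.2,-1.58,0,1]]'; python3 -c "
from h import *
st()
stone('c')
for d in(37,38,39,40,41): print(d,rel(154.7+d,.0235,.068))"
```

```text
time: 5.3
ee_pos: [0.4823, 0.2408, 0.0685]
ee_rot: [-179.9, -0.0, -168.5]
wrist_force: [1.5, 3.8, 2.3]
finger_gap: 0.0004
5.3 [0.4823 0.2408 0.0685] [-179.9   -0.  -168.5] F [1.5 3.8 2.3] gap 0.0004
top (37, [215, 194, 7, 7], [217.8, 197.1]) r 0.0394 ang -67.5
side (95, [230, 333, 12, 10], [235.7, 337.6]) r 0.0397 ang -70.4
37 [-0.001, -0.0, -0.004, 0.014, 0.002, 0.048]
38 [-0.001, -0.0, -0.021, 0.052, -0.216, 0.049]
39 [-0.001, -0.0, -0.038, 0.086, -0.436, 0.049]
40 [-0.001, -0.0, -0.056, 0.117, -0.655, 0.049]
41 [-0.001, -0.0, -0.073, 0.144, -0.876, 0.049]
```

```bash
python3 -m inch '[[0,0,-0.01,0.03,-0.1,0,1],[0,0,-0.02,0.05,-0.2,0,1],[0,0,-0.03,0.07,-0.3,0,1],[0,0,-0.038,0.08,-0.44,0,1],[0,0,-0.038,0.08,-0.44,0,1],[0,0,-0.038,0.08,-0.44,0,1],[0,0,-0.038,0.08,-0.44,0,1],[0,0,-0.038,0.08,-0.44,0,1],[0,0,-0.038,0.08,-0.44,0,1],[0,0,-0.038,0.08,-0.44,0,1]]'; python3 -c "
from h import *
st()
stone('d')
for d in(39,40,41,42): print(d,rel(154.7+d,.0235,.068))"
```

```text
time: 6.65
ee_pos: [0.4823, 0.237, 0.0686]
ee_rot: [180.0, 0.0, -166.3]
wrist_force: [1.1, 7.2, 0.7]
finger_gap: 0.0007
6.65 [0.4823 0.237  0.0686] [ 180.     0.  -166.3] F [1.1 7.2 0.7] gap 0.0007
top (35, [215, 194, 7, 7], [217.7, 196.7]) r 0.0395 ang -66.2
side (93, [230, 333, 11, 10], [234.8, 337.6]) r 0.0396 ang -68.6
39 [0.001, 0.0, 0.0, 0.017, -0.07, 0.059]
40 [0.001, 0.0, -0.017, 0.057, -0.289, 0.059]
41 [0.001, 0.0, -0.034, 0.092, -0.508, 0.059]
42 [0.001, 0.0, -0.052, 0.124, -0.728, 0.059]
```

The force rose to 7 N and the tool is lagging its target, so this looks like the stop. One more small push will confirm it.

```bash
python3 -m inch '[[0,0,-0.01,0.03,-0.15,0,1],[0,0,-0.017,0.05,-0.29,0,1],[0,0,-0.017,0.05,-0.29,0,1],[0,0,-0.017,0.05,-0.29,0,1],[0,0,-0.017,0.05,-0.29,0,1],[0,0,-0.017,0.05,-0.29,0,1],[0,0,-0.017,0.05,-0.29,0,1],[0,0,-0.017,0.05,-0.29,0,1],[0,0,-0.017,0.05,-0.29,0,1],[0,0,-0.017,0.05,-0.29,0,1]]'; python3 -c "
from h import *
st()
stone('e')
for o,d in((.0235,40),(.0235,34),(.0235,20),(.0235,10),(.0235,0),(.04,0)): print(o,d,rel(154.7+d,o,.068))"
```

```text
time: 8.0
ee_pos: [0.4822, 0.236, 0.0686]
ee_rot: [179.8, 0.1, -165.2]
wrist_force: [0.9, 11.1, 1.0]
finger_gap: 0.0007
8.0 [0.4822 0.236  0.0686] [ 1.798e+02  1.000e-01 -1.652e+02] F [ 0.9 11.1  1. ] gap 0.0007
top (36, [215, 194, 7, 7], [217.8, 196.7]) r 0.0397 ang -66.3
side (92, [230, 333, 11, 10], [234.7, 337.6]) r 0.0396 ang -68.4
0.0235 40 [0.004, 0.001, 0.002, 0.033, -0.194, 0.065]
0.0235 34 [0.004, 0.001, 0.106, -0.284, 1.099, 0.071]
0.0235 20 [0.004, 0.0, 0.351, -1.532, 3.937, 0.085]
0.0235 10 [0.005, -0.0, 0.525, -2.827, 5.737, 0.094]
0.0235 0 [0.005, -0.0, 0.7, -4.414, 7.284, 0.103]
0.04 0 [0.005, -0.0, 0.7, -5.477, 8.546, 0.11]
```

The stop is confirmed: 11 N and the stone didn't move. Now I'll retract along the arc so the lever can spring back.

```bash
python3 -m inch '[[0,0,0.05,-0.1,0.5,0,1],[0,0,0.106,-0.3,1.3,0,1],[0,0,0.23,-0.9,2.7,0,1],[0,0,0.351,-1.6,4.1,0,1],[0,0,0.44,-2.3,5.1,0,1],[0,0,0.525,-3.1,6.1,0,1],[0,0,0.61,-4.1,7.2,0,1],[0,0,0.7,-5.3,8.3,0,1],[0,0,0.7,-5.5,8.55,0,1],[0,0,0.7,-5.5,8.55,0,1]]'; python3 -c "
from h import *
st()
stone('f')"
python3 -m inch '[[0,0,0,0,0,0,1],[0,0,0,0,0,0,1],[0,0,0,0,0,0,1],[0,0,0,0,0,0,1],[0,0,0,0,0,0,1],[0,0,0,0,0,0,1],[0,0,0,0,0,0,1],[0,0,0,0,0,0,1],[0,0,0,0,0,0,1],[0,0,0,0,0,0,1]]'
python3 -c "
from h import *
st()
stone('g')
for o,d in((.04,0),(.0235,0),(.0235,10),(.0235,20),(.0235,30),(.0235,35),(.0235,37),(.0235,39),(.0235,39.7)): print(o,d,rel(154.7+d,o,.068))
im=cv2.imread('pics/top_g.png');cv2.imwrite('pics/g2.png',cv2.resize(im[140:290,130:330],None,fx=3.5,fy=3.5))"
```

```text
time: 9.35
ee_pos: [0.5132, 0.332, 0.0684]
ee_rot: [179.9, -0.1, 154.8]
wrist_force: [-0.2, -0.5, 0.5]
finger_gap: 0.0006
9.35 [0.5132 0.332  0.0684] [ 1.799e+02 -1.000e-01  1.548e+02] F [-0.2 -0.5  0.5] gap 0.0006
top (35, [215, 194, 7, 7], [217.7, 196.7]) r 0.0395 ang -66.2
side no red
time: 10.7
ee_pos: [0.5133, 0.332, 0.0688]
ee_rot: [179.8, -0.1, 154.7]
wrist_force: [1.2, 0.5, 0.2]
finger_gap: 0.0005
10.7 [0.5133 0.332  0.0688] [ 1.798e+02 -1.000e-01  1.547e+02] F [1.2 0.5 0.2] gap 0.0005
top (34, [215, 194, 6, 7], [217.6, 196.7]) r 0.0393 ang -66.1
side no red
0.04 0 [0.003, -0.002, 0.0, 0.02, 0.064, 0.081]
0.0235 0 [0.003, -0.002, 0.0, 0.021, -1.586, 0.076]
0.0235 10 [0.003, -0.002, -0.174, 0.24, -3.792, 0.07]
0.0235 20 [0.003, -0.002, -0.349, 0.073, -6.003, 0.063]
0.0235 30 [0.003, -0.001, -0.523, -0.476, -8.151, 0.056]
0.0235 35 [0.003, -0.001, -0.61, -0.888, -9.181, 0.052]
0.0235 37 [0.003, -0.001, -0.645, -1.078, -9.583, 0.051]
0.0235 39 [0.004, -0.001, -0.68, -1.282, -9.977, 0.049]
0.0235 39.7 [0.004, -0.001, -0.692, -1.356, -10.113, 0.048]
```

View pics/g2.png

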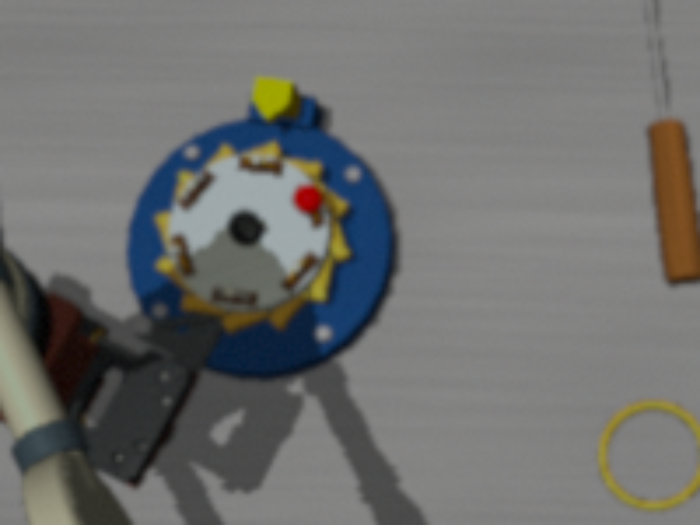

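The stone held at -66° after the lever came back. Stroke 2 now, straight to the stop.

```bash
python3 -m inch '[[0,0,0,0,-0.8,0,1],[0,0,0,0,-1.6,0,1],[0,0,-0.1,0.2,-2.8,0,1],[0,0,-0.2,0.25,-4.1,0,1],[0,0,-0.3,0.15,-5.4,0,1],[0,0,-0.4,-0.05,-6.6,0,1],[0,0,-0.5,-0.4,-7.9,0,1],[0,0,-0.59,-0.8,-8.95,0,1],[0,0,-0.66,-1.15,-9.73,0,1],[0,0,-0.69,-1.33,-10.1,0,1]]'; python3 -c "
from h import *
st()
stone('h')
for d in (39,40,41): print(d,rel(154.7+d,.0235,.068))"
```

```text
time: 12.05
ee_pos: [0.4823, 0.2361, 0.069]
ee_rot: [179.6, 0.2, -165.7]
wrist_force: [2.1, 12.4, -2.0]
finger_gap: 0.0007
12.05 [0.4823 0.2361 0.069 ] [ 179.6    0.2 -165.7] F [ 2.1 12.4 -2. ] gap 0.0007
top (39, [209, 185, 7, 7], [211.9, 188.4]) r 0.0404 ang -35.1
side (92, [215, 337, 12, 10], [220.2, 341.5]) r 0.0391 ang -37.5
39 [0.008, 0.003, 0.01, 0.007, -0.03, 0.099]
40 [0.008, 0.003, -0.007, 0.048, -0.248, 0.097]
41 [0.008, 0.003, -0.024, 0.086, -0.466, 0.095]
```

Stroke 2 reached the stop with 12 N, and the stone turned about 30° to about -36°. Retracting again.

```bash
python3 -m inch '[[0,0,0.05,-0.1,0.5,0.1,1],[0,0,0.106,-0.3,1.3,0.1,1],[0,0,0.23,-0.9,2.7,0.1,1],[0,0,0.351,-1.6,4.1,0.1,1],[0,0,0.44,-2.3,5.1,0.1,1],[0,0,0.525,-3.1,6.1,0.1,1],[0,0,0.61,-4.1,7.2,0.1,1],[0,0,0.7,-5.3,8.3,0.1,1],[0,0,0.71,-5.5,8.55,0.1,1],[0,0,0.71,-5.5,8.55,0.1,1]]'
python3 -m inch '[[0,0,0,0,0,0,1],[0,0,0,0,0,0,1],[0,0,0,0,0,0,1],[0,0,0,0,0,0,1],[0,0,0,0,0,0,1],[0,0,0,0,0,0,1],[0,0,0,0,0,0,1],[0,0,0,0,0,0,1],[0,0,0,0,0,0,1],[0,0,0,0,0,0,1]]'
python3 -c "
from h import *
st()
stone('i')
for o,d in((.04,0),(.0235,0),(.0235,10),(.0235,20),(.0235,30),(.0235,35),(.0235,37),(.0235,39),(.0235,39.7)): print(o,d,rel(154.7+d,o,.068))
im=cv2.imread('pics/top_i.png');cv2.imwrite('pics/i2.png',cv2.resize(im[140:250,150:260],None,fx=5,fy=5))"
```

```text
time: 13.4
ee_pos: [0.5142, 0.3326, 0.0686]
ee_rot: [179.6, -0.2, 153.7]
wrist_force: [-0.3, 0.3, -0.5]
finger_gap: 0.0006
time: 14.65
ee_pos: [0.5142, 0.3326, 0.0686]
ee_rot: [179.6, -0.2, 153.7]
wrist_force: [-0.5, -0.4, -0.2]
finger_gap: 0.0005
14.65 [0.5142 0.3326 0.0686] [179.6  -0.2 153.7] F [-0.5 -0.4 -0.2] gap 0.0005
top (40, [209, 185, 7, 7], [211.8, 188.3]) r 0.0404 ang -34.7
side no red
0.04 0 [0.007, -0.003, -0.018, 0.076, -0.034, 0.065]
0.0235 0 [0.007, -0.003, -0.018, 0.047, -1.683, 0.053]
0.0235 10 [0.007, -0.002, -0.192, 0.226, -3.893, 0.038]
0.0235 20 [0.008, -0.002, -0.367, 0.019, -6.1, 0.022]
0.0235 30 [0.008, -0.001, -0.541, -0.568, -8.238, 0.005]
0.0235 35 [0.008, -0.001, -0.628, -0.999, -9.261, -0.004]
0.0235 37 [0.008, -0.001, -0.663, -1.196, -9.658, -0.008]
0.0235 39 [0.008, -0.001, -0.698, -1.407, -10.049, -0.011]
0.0235 39.7 [0.008, -0.001, -0.711, -1.484, -10.184, -0.012]
```

View pics/i2.png

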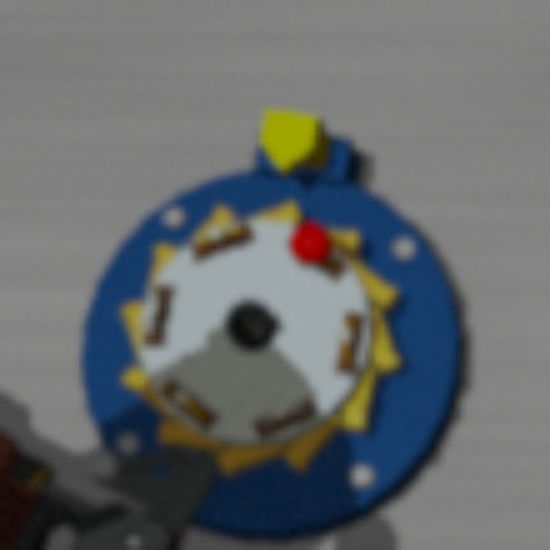

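The stone, at pixel (212,188), is one 30° tooth short of the pointer tip at about (208,174). Stroke 3.

```bash
python3 -m inch '[[0,0,-0.01,0,-0.8,0,1],[0,0,-0.02,0,-1.7,0,1],[0,0,-0.12,0.2,-2.95,0,1],[0,0,-0.22,0.22,-4.2,0,1],[0,0,-0.32,0.1,-5.5,0,1],[0,0,-0.42,-0.15,-6.75,0,1],[0,0,-0.52,-0.5,-8,0,1],[0,0,-0.61,-0.9,-9.05,0,1],[0,0,-0.68,-1.28,-9.83,0,1],[0,0,-0.71,-1.46,-10.18,0,1]]'; python3 -c "
from h import *
st()
stone('j')
im=cv2.imread('pics/top_j.png');cv2.imwrite('pics/j2.png',cv2.resize(im[140:250,150:260],None,fx=5,fy=5))"
```

```text
time: 16.0
ee_pos: [0.4824, 0.2362, 0.0686]
ee_rot: [179.3, 0.3, -165.5]
wrist_force: [0.9, 12.5, -0.9]
finger_gap: 0.0005
16.0 [0.4824 0.2362 0.0686] [ 179.3    0.3 -165.5] F [ 0.9 12.5 -0.9] gap 0.0005
top (38, [199, 182, 8, 6], [202.5, 184.5]) r 0.041 ang -5.0
side (100, [204, 346, 11, 11], [208.8, 350.8]) r 0.0392 ang -7.0
```

View pics/j2.png

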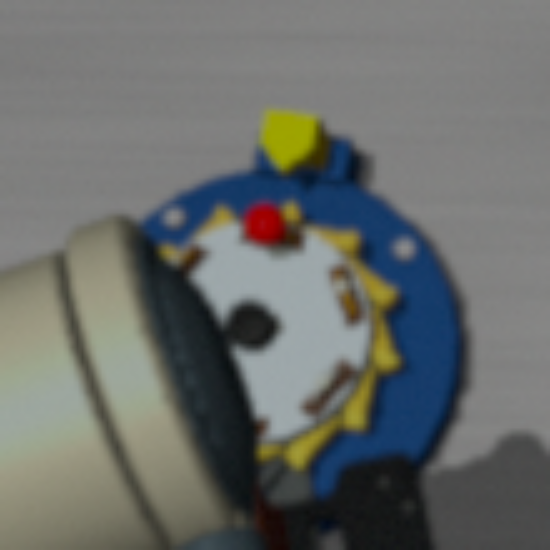

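Stroke 3 hit the stop at 12 N, and the stone now stands at about -6°. That matches the pointer direction implied by the handle's rest angle (-6.5°). I'll retract, lift clear and check in both views.

```bash
python3 -m inch '[[0,0,0.05,-0.1,0.5,0,1],[0,0,0.106,-0.3,1.3,0,1],[0,0,0.23,-0.9,2.7,0,1],[0,0,0.351,-1.6,4.1,0,1],[0,0,0.44,-2.3,5.1,0,1],[0,0,0.525,-3.1,6.1,0,1],[0,0,0.61,-4.1,7.2,0,1],[0,0,0.7,-5.4,8.4,0,1],[0,0,0.7,-5.7,8.8,0,1],[0,0,0.7,-5.7,8.8,0,1]]'
python3 -m inch '[[0,0,0,0,0.2,0,1],[0,0,0,0,0.4,-2,1],[0,0,0,0,0.5,-4,1],[0,0,0,0,0.5,-7,1],[0,0,0,0,0.5,-10,1],[0,0,0,0,0.5,-13,1],[0,0,0,0,2,-15,1],[0,0,0,4,5,-15,1],[0,0,0,8,8,-15,1],[0,0,0,10,10,-15,1]]'
python3 -m inch '[[0,0,0,5,2,0,1],[0,0,0,10,4,0,1],[0,0,0,15,6,0,1],[0,0,0,20,8,0,1],[0,0,0,20,10,0,1],[0,0,0,20,10,0,1],[0,0,0,20,10,0,1],[0,0,0,20,10,0,1],[0,0,0,20,10,0,1],[0,0,0,20,10,0,1]]'
python3 -c "
from h import *
st()
stone('k')
for n,B in(('top',(150,150,250,275)),('side',(165,320,320,455))):
    im=cv2.imread(f'pics/{n}_k.png');x0,y0,x1,y1=B;cv2.imwrite(f'pics/{n}_k2.png',cv2.resize(im[y0:y1,x0:x1],None,fx=4,fy=4))"
```

```text
time: 17.35
ee_pos: [0.5153, 0.3358, 0.0698]
ee_rot: [179.3, -0.2, 154.4]
wrist_force: [0.1, -1.0, 0.3]
finger_gap: 0.0006
time: 18.6
ee_pos: [0.4668, 0.4693, 0.2239]
ee_rot: [179.2, -0.2, 154.5]
wrist_force: [0.3, 0.2, 1.0]
finger_gap: 0.0005
time: 19.85
ee_pos: [0.3294, 0.6452, 0.2263]
ee_rot: [179.2, -0.2, 154.5]
wrist_force: [0.2, 0.3, -0.3]
finger_gap: 0.0006
19.85 [0.3294 0.6452 0.2263] [179.2  -0.2 154.5] F [ 0.2  0.3 -0.3] gap 0.0006
top (39, [199, 182, 8, 7], [202.4, 184.5]) r 0.0409 ang -4.7
side (88, [204, 346, 11, 10], [208.6, 350.3]) r 0.0399 ang -7.7
```

View pics/top_k2.png

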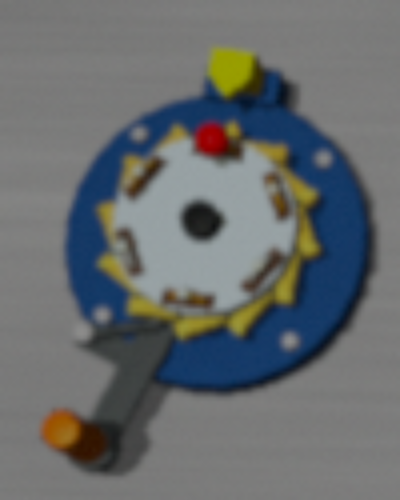

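View pics/side_k2.png

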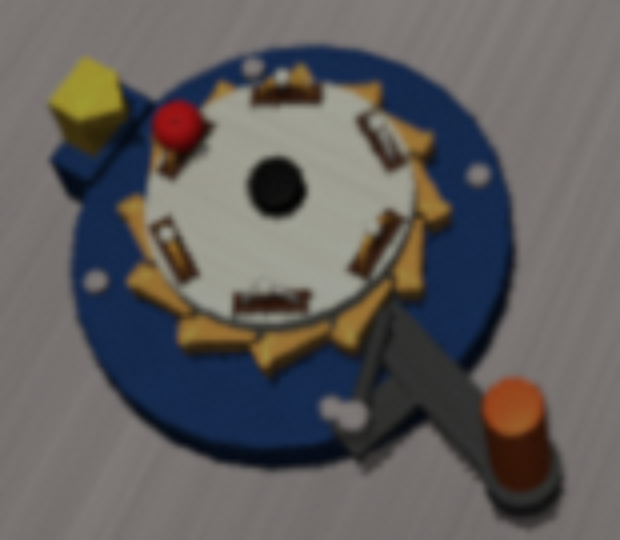

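Handle is back at its rest pixel, the plate held, and the stone sits at the wedge tip in both views. One last check of the tip direction by triangulating it.

```bash
python3 -c "
from h import *
for q in((124,105),(125,112),(122,118)):
    p=(165+q[0]/4,320+q[1]/4);t,e=tri((208.6,173.8),p);s=onz('side',p,.058)
    for x in(t,s):
        d=x[:2]-C;print(q,np.round(x,4),round(e,4),np.hypot(*d).round(4),np.degrees(np.arctan2(d[1],d[0])).round(1))
t,e=tri((202.4,184.5),(208.6,350.3));d=t[:2]-C;print('stone',t,e,np.hypot(*d),np.degrees(np.arctan2(d[1],d[0])))
h,_=tri((165.5,257),(293.3,421.3));d=h[:2]-C;print('yaw from handle',np.degrees(np.arctan2(d[1],d[0]))-161.25)
"
```

```text
(124, 105) [0.6773 0.2319 0.0507] 0.0019 0.069 -9.4
(124, 105) [0.6727 0.235  0.058 ] 0.0019 0.0639 -7.3
(125, 112) [0.6781 0.2326 0.0468] 0.003 0.0696 -8.7
(125, 112) [0.6709 0.2374 0.058 ] 0.003 0.0619 -5.3
(122, 118) [0.6796 0.2335 0.0429] 0.0027 0.0709 -7.8
(122, 118) [0.6707 0.2399 0.058 ] 0.0027 0.0615 -3.0
stone [0.64848266 0.23892877 0.06862017] 0.0015789717283914702 0.039404061880931915 -6.07658908227705
yaw from handle -6.528545943695235
```

The stone is at -6.1°, the handle-derived pointer direction is -6.5°, and the tip estimates are about -7° ±3°, so they agree within error. Handing in.

```bash
python3 -c "
from h import *
print(robot.finish_job());st()"
```

```text
the job is handed in; nothing more can be done
None
the job is handed in; nothing more can be done
```

The red stone stands at its yellow pointer after three full strokes of the red holder's lever. I handed the job in at about 20 s of the 64 s allowed.

**Strokes:** I pushed the orange handle with the backs of the closed fingers. Each stroke ran to the hard stop, which showed as 11–12.5 N against about 4 N while moving. I drew back after each stroke so the lever could spring back. The stone turned from about -92° to -67°, then -36°, then -6°.

**Last checks:**
- **Stone against pointer:** the stone is at -6.1°. The pointer direction worked out from the handle's rest position is -6.5°.
- **Disagreement:** reading the small wedge tip directly was less exact. Most readings gave between -3° and -9°, and the first top-view one -11°, so that check is coarse.
- **Handle and plate:** the handle is back at its rest position in both views, and the plate did not move after the last stroke.
- **Contact:** the arm is clear with no wrist force. I never moved near the blue holder, and only the handle was pushed.

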